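Unlatch the chute gate and hold it wide for the ball weight

ROBOT

A 6-joint arm with a two-finger parallel gripper is mounted at the origin on the work surface. World frame = base frame: x ahead of the robot, y to its left, z up, the work surface at z = 0. Lengths are in m, angles in rad, forces in N, time in s.
With the tool pointing down it reaches from about 0.25 to 0.775 m from the base axis. Payload 4 kg.
Tool frame: the origin (TCP) lies midway between the tips of the shut fingers; the grasp point (between the pads) lies 19 mm behind it; z points along the fingers, y is the line along which they close (so a half turn about z gives the same grasp; the last joint's range is limited). The gripper opens to 94 mm and grips with 3 to 60 N. Pads are 16 mm wide; open, the fingers measure 119 mm over their backs; the gripper's body (75 mm by 177 mm) begins 78 mm behind the grasp point.
Start: joints at [1.061, 0.087, 1.371, -0, 1.684, -0.103], TCP at [0.218, 0.505, 0.206] pointing down, gripper open.
Joint ranges: [-3.1, 3.1], [-0.76, 2.03], [0.27, 2.55], [-1.08, 4.22], [0.17, 2.65], [-2.57, 2.57]. Speed limits (rad/s): [2.79, 2.79, 3.14, 3.14, 3.14, 3.14].

INTERFACE

Orientations are given as [roll, pitch, yaw] about the fixed x, y, z axes, in that order (R = Rz(yaw) Ry(pitch) Rx(roll)).
In Python, from bench import get_obs, snapshot, close_job gives the robot as it stands. The module is installed in compiled form; this text tells all that it offers.
- The arm moves only by the tool drive_tool, never from a script. Its argument "commands" is a list of rows, each a list of 6 numbers: the shift along the tool's x, y, z in units of 0.04 m (1.0 is 0.04 m), then the turn, a rotation vector about the tool's x, y, z in units of 0.1 rad (1.0 is 0.1 rad). In form: [[dx, dy, dz, wx, wy, wz], ...]. A call has 1 to 20 rows; each row shifts and turns the commanded pose from where the row before left it, along the tool's axes as they then stand; what a row does not reach is not made up. A row lasts 1/8 s, in which the tool goes at most 62.5 mm and 10.7 degrees, less where a joint would pass 70% of its speed; a pose out of reach is approached as far as the arm can. A call with a number of a shift or a turn outside -1 to 1 is refused whole. A call with a gripper value outside its range is refused whole. "gripper" is the closure, from 0 (fully open) to 1 (shut), set as the call begins (left out, the last holds). The fingers move at their own pace and stop on an object; the grip force is fixed at half the most. Time passes only in rows, so rows that do not move let the fingers close. It gives the time, the measured TCP pose, the force, the opening and the grip force at its end, in the units of the state.
- get_obs(): the state, without advancing time (a new reading comes with each control period).
- snapshot(name): name is "scene" or "top"; returns a dict with "image" (384x512x3 uint8, blue, green, red), "range_z" (384x512 float32, m along the optical axis (not along the pixel's ray), 0 where there is no reading), "fx", "fy", "cx", "cy" (pixels), "rvec" (rotation vector, rad) and "tvec" (3), from world to camera coordinates, as OpenCV has them. Camera axes: x right, y down, z forward; pixel columns grow to the right and rows downward; lengths in m; the calibration is good to about 2 mm. A picture is of the moment at which its call begins.
- close_job(): hands the job in; it is judged then, once.
The state is a dict: "time": time; "joint_positions": joint angles; "qvel": joint speeds; "joint_torque": joint torques, N m; "tool_pos": TCP position; "ee_rot": TCP orientation; "wrist_force": force on the tool from outside, world axes, zero at the start; "wrist_torque": the same for the moment, N m; "width": finger opening in m; "finger_force": force on a finger pad.
Only numpy, scipy, OpenCV 4.12 (cv2) and the standard library are available. Lean on these libraries where they do the work, as an engineer would, in place of code of your own. Each camera call takes 0.05 s, during which the arm holds its last target. There are 200 camera calls.

TASK

Let the iron ball weight that waits in the brass chute run down into the walnut catch tray: first squeeze fully together the catch with the round tabs, at the free end of the gate, only then the catch with the square tabs, at the hinge end, and then swing the gate by its upright post towards the tray, past its detent, until it stands wide open at about a right angle to where it was shut, or further. The gate is sprung and falls back, so finish while holding it wide open with the gripper; leave the other things on the bench where they are.

Things in the scene. Friction and masses are not known exactly. Their poses are not given: they have to be found in the camera images.
- chute: fixed chute stand. Origin on the worktop under the middle of the shut gate; x up the chute (away from the tray and robot), y along the shut gate, z up. Brass trough 110 mm wide inside, sloped 12 degrees, floor 60 mm up at the gate. Tray in front: x -215 to -20 mm, y +-115 mm. Steel bridge bar behind the gate at x = 30 mm, 24 mm wide, y +-159 mm, top 152 mm up, carries the catches
- round_tab (a point): sliding tab of the first catch, the point 180 mm above the worktop on the tab: an upright brass disc 27 mm across, 6 mm thick along y, top at z = 197 mm. It slides along the chute's -y towards its fixed tab
- round_tab_fixed (a point): fixed tab of the first catch, same disc and height, 48 mm from the sliding tab along -y at the start (54 mm over both outer faces; 40 mm when fully squeezed). Only the sliding tab moves, so close the fingers about the middle of the squeezed pair, 17 mm from this tab's centre
- square_tab (a point): sliding tab of the second catch, the point 180 mm above the worktop on the tab: an upright brass plate 24 mm wide in x, 6 mm thick along y, top at z = 197 mm. It slides along the chute's +y towards its fixed tab
- square_tab_fixed (a point): fixed tab of the second catch, same plate and height, 48 mm from the sliding tab along +y at the start (54 mm over both outer faces; 40 mm when fully squeezed). Only the sliding tab moves: close about the middle of the squeezed pair, 17 mm from this tab's centre
- catch_round (a joint): travel of the first catch in m: 0 = out (its hook bars the gate), 0.014 = fully squeezed (gate free of it). Takes about 3 N and stays where it is left
- catch_square (a joint): travel of the second catch in m, likewise: 0 = out, 0.014 = fully squeezed; about 3 N, stays where it is left
- gate (a joint): angle of the brass gate (leaf 150 x 62 x 6 mm, 66 to 128 mm up) in rad about its upright hinge: 0 = shut across the trough, positive = swung towards the tray (clockwise from above), end stop at 1.75. The detent is a sprung ball met at about 0.4 to 0.8 rad. A spring pulls the gate shut: about 2 N at the post when shut, 4 N when wide open, up to about 12 N in all at the detent
- gate_hinge (a point): point on the gate's fixed upright hinge axis, at the height of point gate_post
- gate_post (a point): grip point on the axis of the gate's upright round brass post (16 mm across, 127 to 186 mm above the worktop; this point 165 mm up). It stands on a bracket (top 127 mm up) 70 mm in front of the gate, tray side, and 105 mm along it from the hinge; it moves with the gate on a circle of 126 mm radius about the hinge
- ball_center (a point): centre of the dark iron ball weight, 44 mm across, about 0.3 to 0.4 kg, waiting in the trough behind the gate; it rolls down by itself when the gate is open
- tray_in (a point): centre of the catch tray's inner floor, 8 mm above the worktop, axes as the chute's; inside 179 mm along x by 214 mm along y, walls 37 mm above this floor
- housing: brown bakelite compass housing, a drum 96 mm across and 38 mm high; bystander, origin under its centre
- gauge: brass round gauge standing on a 60 mm wooden foot, 100 mm high; bystander, origin under its centre
- mirror: chrome hinged sight mirror, foot 50 x 60 mm, 80 mm high; bystander, origin under its centre
- weight: black iron counterweight with a neck, 70 mm across, 76 mm high; bystander, origin under its centre
Mind the look-alikes: they are no part of the job. There is more than one size of the part that bears ball_center; the job needs the middle-sized.

How it is judged:
By the outcome, as a careful person would: the job done as asked, in the order asked, and still so for the second after the job is handed in, while the arm keeps its last pose, push and grip.
It also fails if it takes over 54 s, if anything falls off the work surface, if the arm or the gripper's body presses on something with over 40 N, if the wrist force passes 120 N, or if a joint passes its speed limit or range.

## Working session

There is one attempt and no reset: what is moved stays moved. The work goes in short steps, Python scripts to look and compute and a tool call to move; the robot and the scene stay as the last step left them, time stands still between calls to the robot, and variables do not carry over. Pictures are saved under pics/ and viewed, at most 10 in all, crops included, and the job is handed in when it is done.

Besides the shell and the picture viewer there is one more tool, called after ">>>" as name([rows], argument=value, ...), one row to a line, values as JSON. drive_tool: Moves the arm, as the interface text tells. Its arguments: {"type":"object","properties":{"commands":{"type":"array"},"gripper":{"type":"number"}},"required":["commands"]}

```bash
mkdir -p pics; cat > h.py <<'E'
import numpy as np, cv2
from bench import get_obs, snapshot, close_job
def pts(s):
    z=s["range_z"]; h,w=z.shape; u,v=np.meshgrid(np.arange(w),np.arange(h))
    c=np.stack([(u-s["cx"])/s["fx"]*z,(v-s["cy"])/s["fy"]*z,z],-1)
    R=cv2.Rodrigues(np.array(s["rvec"]))[0]
    return (c-np.array(s["tvec"]).ravel())@R
E
python3 - <<'E'
from h import *
for n in("scene","top"):
    s=snapshot(n); cv2.imwrite(f"pics/{n}0.png",cv2.resize(s["image"],(800,600),interpolation=cv2.INTER_CUBIC)); np.savez(n+"0.npz",**s)
    R=cv2.Rodrigues(np.array(s["rvec"]))[0]; print(n,-R.T@np.array(s["tvec"]).ravel(),R[2],s["fx"])
print(get_obs())
E
```

```text
scene [ 1.28204405 -0.5581844   0.95670443] [-0.56959351  0.4727174  -0.67238493] 465.4346385322132
top [ 0.45909462 -0.0021993   1.2548019 ] [ 0.12538292  0.01612405 -0.99197739] 356.03419184993
{'time': 0.1, 'joint_positions': array([ 1.06088697e+00,  8.78676910e-02,  1.37206935e+00,  2.02761685e-06,
        1.68361831e+00, -1.03025410e-01]), 'qvel': array([ 3.21246626e-03, -4.80504699e-04, -4.73943426e-03, -5.72208645e-05,
        8.86524711e-04, -1.95252427e-04]), 'joint_torque': array([ 2.68090414e-03, -3.41252697e+01, -3.03302014e+01,  7.20025320e-02,
        3.04343447e-02, -9.84535154e-05]), 'tool_pos': array([0.21738727, 0.50468104, 0.20444569]), 'ee_rot': array([-3.13964056e+00, -2.03855326e-04,  2.73470874e+00]), 'wrist_force': array([ 0.59355373, -0.37530338,  0.22456316]), 'wrist_torque': array([ 0.03267134, -0.02644709,  0.00813686]), 'finger_force': 0.0, 'width': 0.09407611137158577}
```

View pics/scene0.png

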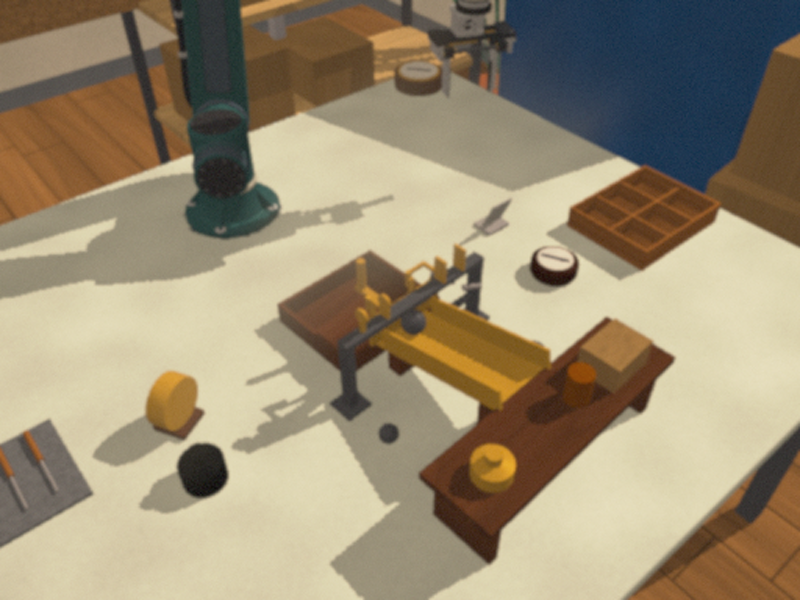

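View pics/top0.png

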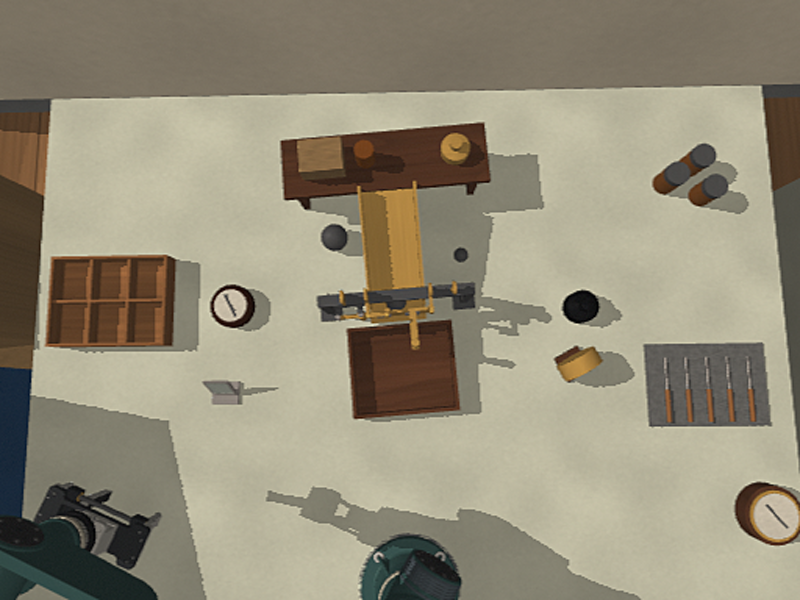

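The top view shows the tray at (404,370), the bridge bar at (395,298) and the post at (415,335). There are three balls: a big one on the bench at (334,237), a small one at (460,255), and one in the trough behind the gate at (398,303). Tab pairs sit near both bridge ends, (340,297) and (432,297). Next is a close crop, plus the depth points above 0.155 m.

```bash
python3 - <<'E'
from h import *
a=dict(np.load("top0.npz"));b=dict(np.load("scene0.npz"))
A=cv2.resize(a["image"][175:240,195:315],(800,433),interpolation=cv2.INTER_CUBIC)
B=cv2.resize(b["image"][150:260,200:320],(640,587),interpolation=cv2.INTER_CUBIC)
cv2.imwrite("pics/a1.png",A);cv2.imwrite("pics/b1.png",B)
for n,s in(("top",a),("scene",b)):
    P=pts(s); ok=(s["range_z"]>0)&(P[...,2]>.158)&(P[...,2]<.21)&(P[...,0]>.3)&(P[...,0]<.75)&(abs(P[...,1])<.25)
    k,l,st,c=cv2.connectedComponentsWithStats(ok.astype(np.uint8))
    for i in range(1,k):
        q=P[l==i]
        if len(q)>3: print(n,len(q),c[i].round(1),"med",np.median(q,0).round(4),"min",q.min(0).round(3),"max",q.max(0).round(3))
    # bar top
    ok=(s["range_z"]>0)&(abs(P[...,2]-.152)<.006)&(P[...,0]>.4)&(P[...,0]<.7)&(abs(P[...,1])<.25)&(s["image"].max(2).astype(int)-s["image"].min(2)<30)
    q=P[ok]; print("bar",len(q),cv2.minAreaRect(q[:,:2].astype(np.float32)),q[:,2].mean())
E
```

```text
top 42 [274.9 190.3] med [ 0.5994 -0.046   0.1697] min [ 0.573 -0.05   0.161] max [ 0.625 -0.043  0.199]
top 23 [289.9 183.6] med [ 0.6171 -0.0909  0.1913] min [ 0.606 -0.094  0.164] max [ 0.627 -0.087  0.198]
top 76 [237.6 196.1] med [0.5759 0.0767 0.1683] min [0.564 0.037 0.158] max [0.617 0.084 0.199]
top 27 [218.1 190.3] med [0.5993 0.1257 0.1941] min [0.589 0.123 0.161] max [0.612 0.129 0.2  ]
top 21 [265. 219.] med [ 0.5109 -0.0143  0.1841] min [ 0.505 -0.02   0.18 ] max [ 0.517 -0.008  0.189]
bar 665 ((0.6087660193443298, 0.02267332375049591), (0.024483412504196167, 0.31807181239128113), 4.26434850692749) 0.15090498406011826
scene 94 [294.1 163.5] med [0.6089 0.1212 0.1798] min [0.595 0.115 0.16 ] max [0.621 0.128 0.196]
scene 174 [275.9 171.6] med [0.6002 0.0736 0.1667] min [0.566 0.032 0.158] max [0.622 0.082 0.196]
scene 55 [230.6 170.3] med [ 0.5197 -0.0226  0.1762] min [ 0.51  -0.027  0.159] max [ 0.525 -0.011  0.185]
scene 127 [243.7 194. ] med [ 0.616  -0.0515  0.172 ] min [ 0.576 -0.057  0.159] max [ 0.632 -0.045  0.195]
scene 80 [231.5 203.4] med [ 0.624  -0.0983  0.1824] min [ 0.609 -0.101  0.159] max [ 0.636 -0.092  0.196]
bar 655 ((0.614093542098999, 0.017372414469718933), (0.028022214770317078, 0.31935107707977295), 4.134149074554443) 0.1491867519780171
```

View pics/a1.png

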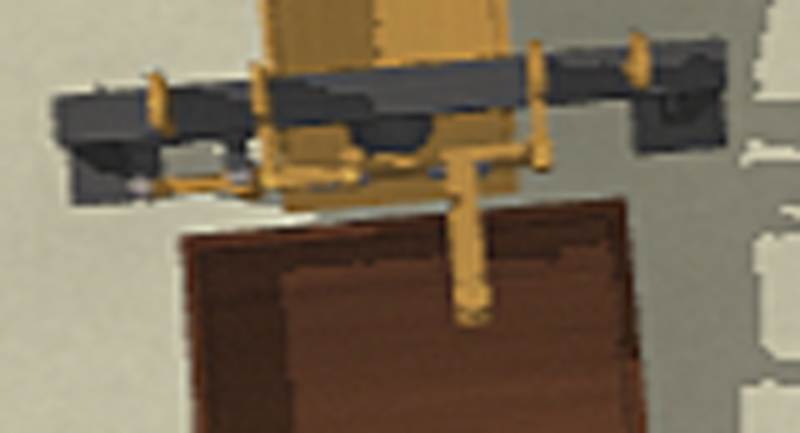

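View pics/b1.png

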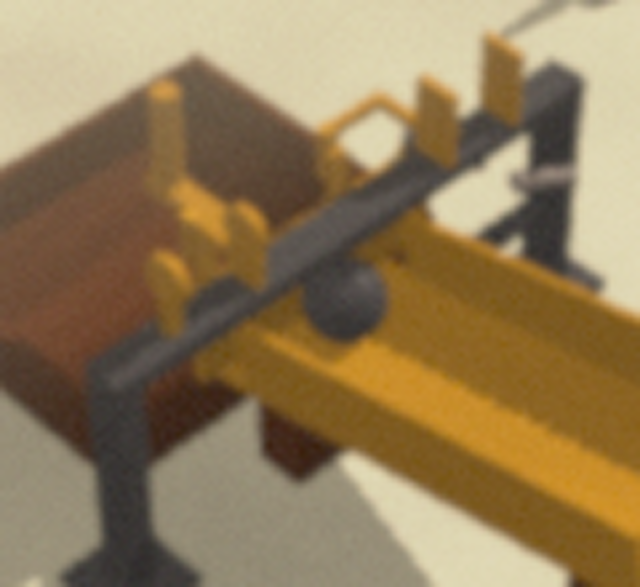

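The crops confirm the layout. The round discs are at the -y (free) end of the bridge, the square plates at the +y (hinge) end, the post is on the gate arm, and the middle-sized ball waits behind the gate. Estimates from the two views:
- **Chute yaw:** about 4.2°.
- **Round pair closing centre:** about (0.6185, -0.0755).
- **Square pair closing centre:** about (0.605, 0.108).
- **Post:** about (0.514, -0.0165).

I'll lift and turn first, then cross over.

>>> drive_tool([
  [0,0,-0.5,0,0,-0.96],
  [0,0,-0.5,0,0,-0.96],
  [0,0,-0.5,0,0,-0.96],
  [0,0,-0.5,0,0,-0.96],
  [0,0,-0.5,0,0,-0.96],
  [0,0,0,0,0,0],
], gripper=0)

```text
time: 0.85
tool_pos: [0.2179, 0.5056, 0.3069]
ee_rot: [3.139, 0.002, -3.07]
wrist_force: [0.1, -0.0, 0.5]
width: 0.094
finger_force: 0.0
```

>>> drive_tool([
  [-0.56,-0.95,0,0,0,0],
  [-0.56,-0.95,0,0,0,0],
  [-0.56,-0.95,0,0,0,0],
  [-0.56,-0.95,0,0,0,0],
  [-0.56,-0.95,0,0,0,0],
  [-0.56,-0.95,0,0,0,0],
  [-0.56,-0.95,0,0,0,0],
  [-0.56,-0.95,0,0,0,0],
  [-0.56,-0.95,0,0,0,0],
  [-0.56,-0.95,0,0,0,0],
  [-0.56,-0.95,0,0,0,0],
  [-0.56,-0.95,0,0,0,0],
  [-0.56,-0.95,0,0,0,0],
  [-0.56,-0.95,0,0,0,0],
  [-0.56,-0.95,0,0,0,0],
  [-0.56,-0.95,0,0,0,0],
  [0,0,0,0,0,0],
  [0,0,0,0,0,0],
])

```text
time: 3.1
tool_pos: [0.619, -0.0746, 0.3042]
ee_rot: [3.14, -0.002, -3.069]
wrist_force: [-0.0, 0.6, 1.0]
width: 0.0938
finger_force: 0.0
```

>>> drive_tool([
  [0,0,0.6,0,0,0],
  [0,0,0.6,0,0,0],
  [0,0,0.6,0,0,0],
  [0,0,0.4,0,0,0],
  [0,0,0,0,0,0],
])

```text
time: 3.72
tool_pos: [0.6185, -0.074, 0.2162]
ee_rot: [3.141, -0.002, -3.067]
wrist_force: [0.8, 0.2, -0.5]
width: 0.0942
finger_force: 0.0
```

```bash
python3 - <<'E'
from h import *
s=snapshot("scene");B=cv2.resize(s["image"][120:260,190:340],(640,597),interpolation=cv2.INTER_CUBIC)
cv2.imwrite("pics/b2.png",B)
E
```

```text
(no output)
```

View pics/b2.png

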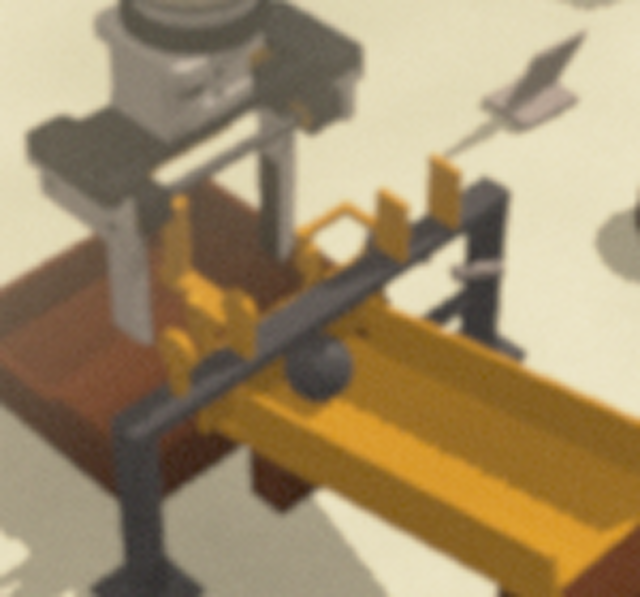

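The scene crop shows the fingers (tips at (135,330) and (275,250)) straddling the round discs at (180,360) and (240,320). I'll go down, then close.

>>> drive_tool([
  [0,0,0.6,0,0,0],
  [0,0,0.6,0,0,0],
  [0,0,0,0,0,0],
  [0,0,0,0,0,0],
])

```text
time: 4.28
tool_pos: [0.6204, -0.0752, 0.1715]
ee_rot: [-3.141, 0.003, -3.068]
wrist_force: [0.6, -0.2, 0.2]
width: 0.0939
finger_force: 0.0
```

>>> drive_tool([
  [0,0,0,0,0,0],
  [0,0,0,0,0,0],
  [0,0,0,0,0,0],
  [0,0,0,0,0,0],
  [0,0,0,0,0,0],
  [0,0,0,0,0,0],
  [0,0,0,0,0,0],
  [0,0,0,0,0,0],
], gripper=1)

```text
time: 5.28
tool_pos: [0.6199, -0.0788, 0.1695]
ee_rot: [-3.135, 0.001, -3.071]
wrist_force: [2.0, -6.3, -0.7]
width: 0.0394
finger_force: 30.0
```

Width 39.4 mm at 30 N means the round catch is fully squeezed. The pair's centre was about 3 mm further towards -y than estimated. I'll open, lift, and move along tool y to the square pair.

>>> drive_tool([
  [0,0,0,0,0,0],
  [0,0,0,0,0,0],
  [0,0,0,0,0,0],
  [0,0,0,0,0,0],
  [0,0,0,0,0,0],
  [0,0,-0.75,0,0,0],
  [0,0,-0.75,0,0,0],
  [0,0.75,0,0,0,0],
  [0,0.75,0,0,0,0],
  [0,0.75,0,0,0,0],
  [0,0.75,0,0,0,0],
  [0,0.75,0,0,0,0],
  [0,0.75,0,0,0,0],
  [0,0,0,0,0,0],
  [0,0,0,0,0,0],
], gripper=0)

```text
time: 7.15
tool_pos: [0.6064, 0.104, 0.2295]
ee_rot: [-3.141, -0.0, -3.069]
wrist_force: [0.1, -0.4, 0.1]
width: 0.0941
finger_force: 0.0
```

```bash
python3 - <<'E'
from h import *
s=snapshot("scene");B=cv2.resize(s["image"][120:260,190:340],(640,597),interpolation=cv2.INTER_CUBIC)
cv2.imwrite("pics/b3.png",B)
P=pts(s); ok=(s["range_z"]>0)&(P[...,2]>.158)&(P[...,2]<.198)&(P[...,0]>.3)&(P[...,0]<.75)&(abs(P[...,1])<.25)
k,l,st,c=cv2.connectedComponentsWithStats(ok.astype(np.uint8))
for i in range(1,k):
    q=P[l==i]
    if len(q)>3: print(len(q),c[i].round(1),np.median(q,0).round(4),q.min(0).round(3),q.max(0).round(3))
E
```

```text
97 [294.  163.5] [0.6082 0.1211 0.179 ] [0.594 0.117 0.158] [0.62  0.128 0.197]
172 [275.6 171.5] [0.5996 0.0734 0.1667] [0.567 0.032 0.158] [0.624 0.08  0.197]
59 [230.6 170.6] [ 0.5197 -0.0215  0.1753] [ 0.511 -0.028  0.159] [ 0.525 -0.013  0.187]
128 [239.8 196.6] [ 0.6172 -0.0645  0.1716] [ 0.576 -0.07   0.159] [ 0.633 -0.057  0.195]
81 [231.5 203.4] [ 0.6236 -0.0982  0.1808] [ 0.608 -0.102  0.158] [ 0.635 -0.092  0.197]
```

View pics/b3.png

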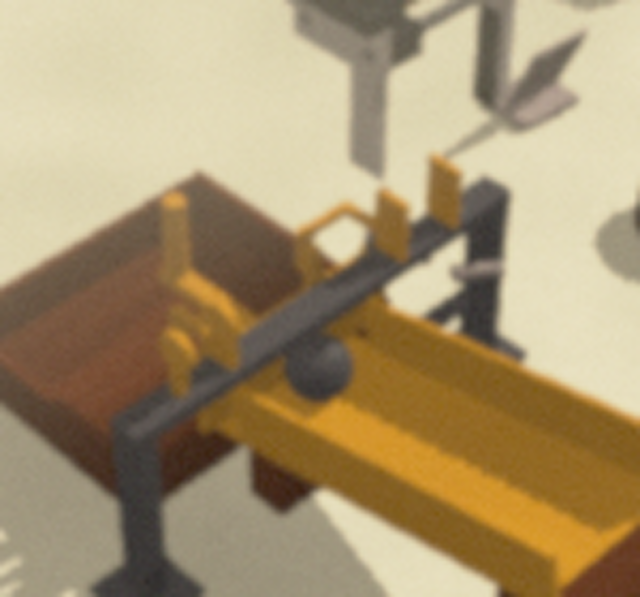

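The picture shows the round sliding disc moved in by about 13 mm, next to its fixed disc at (180,360). The gripper stands above the square plates at (393,225) and (445,190). Next I go down and squeeze.

>>> drive_tool([
  [0,0.05,0.5,0,0,0],
  [0,0,0.5,0,0,0],
  [0,0,0.5,0,0,0],
  [0,0,0,0,0,0],
  [0,0,0,0,0,0],
])

```text
time: 7.82
tool_pos: [0.6067, 0.1058, 0.1704]
ee_rot: [-3.142, 0.001, -3.069]
wrist_force: [0.6, -0.0, 0.6]
width: 0.0941
finger_force: 0.0
```

>>> drive_tool([
  [0,0,0,0,0,0],
  [0,0,0,0,0,0],
  [0,0,0,0,0,0],
  [0,0,0,0,0,0],
  [0,0,0,0,0,0],
  [0,0,0,0,0,0],
  [0,0,0,0,0,0],
  [0,0,0,0,0,0],
], gripper=1)

```text
time: 8.82
tool_pos: [0.6063, 0.1078, 0.1697]
ee_rot: [3.14, 0.001, -3.067]
wrist_force: [0.2, 3.6, 2.0]
width: 0.0389
finger_force: 30.0
```

Square catch squeezed (38.9 mm at 30 N). I'll open, lift, and turn for the post.

>>> drive_tool([
  [0,0,0,0,0,0],
  [0,0,0,0,0,0],
  [0,0,0,0,0,0],
  [0,0,0,0,0,0],
  [0,0,0,0,0,0],
  [0,0,-0.9,0,0,0],
  [0,0,-0.9,0,0,0],
  [0,0,0,0,0,0],
], gripper=0)

```text
time: 9.82
tool_pos: [0.6079, 0.1066, 0.2458]
ee_rot: [3.141, 0.008, -3.068]
wrist_force: [0.5, -0.5, 0.1]
width: 0.0942
finger_force: 0.0
```

>>> drive_tool([
  [0,0,0,0,0,0.95],
  [0,0,0,0,0,0.95],
  [0,0,0,0,0,0.95],
  [0,0,0,0,0,0.95],
  [0,0,0,0,0,0.95],
  [0,0,0,0,0,0.95],
  [0,0,0,0,0,0.95],
  [0,0,0,0,0,0.95],
  [0,0,0,0,0,0.95],
  [0,0,0,0,0,0.95],
  [0,0,0,0,0,0.95],
  [0,0,0,0,0,0.95],
  [0,0,0,0,0,0.95],
  [0,0,0,0,0,0.95],
  [0,0,0,0,0,0.95],
  [0,0,0,0,0,0.95],
  [0,0,0,0,0,0.95],
  [0,0,0,0,0,0.95],
  [0,0,0,0,0,0.95],
  [0,0,0,0,0,0],
], gripper=0.4)

```text
time: 12.32
tool_pos: [0.6057, 0.1064, 0.2397]
ee_rot: [-3.139, 0.001, 1.411]
wrist_force: [-0.1, 0.1, -0.3]
width: 0.0564
finger_force: 0.0
```

```bash
python3 - <<'E'
from h import *
from scipy.spatial.transform import Rotation as R
o=get_obs(); d=np.array([.515,-.0185,.148])-o["tool_pos"]; print(o["tool_pos"],o["ee_rot"],o["joint_positions"],o["width"])
print(R.from_euler("xyz",o["ee_rot"]).inv().apply(d)/.04)
for n in("scene","top"):
    s=snapshot(n);P=pts(s); ok=(s["range_z"]>0)&(P[...,2]>.158)&(P[...,2]<.198)&(P[...,0]>.3)&(P[...,0]<.75)&(abs(P[...,1])<.25)
    k,l,st,c=cv2.connectedComponentsWithStats(ok.astype(np.uint8))
    for i in range(1,k):
        q=P[l==i]
        if len(q)>3: print(n,len(q),c[i].round(1),np.median(q,0).round(4))
E
```

```text
[0.60567227 0.10643134 0.23969925] [-3.13902554e+00  5.74553379e-04  1.41094721e+00] [8.17460327e-02 2.32419954e-01 1.13797706e+00 5.75026488e-05
 1.77382567e+00 2.41607407e-01] 0.05643002371214382
[-3.44295394 -1.73488133  2.29892099]
scene 265 [284.8 167.2] [0.6046 0.0883 0.1721]
scene 58 [230.6 170.5] [ 0.5201 -0.0219  0.1751]
scene 129 [239.7 196.6] [ 0.6161 -0.0647  0.1712]
scene 79 [231.5 203.3] [ 0.624  -0.0985  0.1807]
top 48 [279.3 189.9] [ 0.6034 -0.0588  0.1691]
top 20 [289.8 183.6] [ 0.6164 -0.0909  0.1905]
top 17 [240.5 201.4] [0.5678 0.0586 0.1658]
top 22 [265.1 218.9] [ 0.511  -0.0143  0.1841]
```

>>> drive_tool([
  [-0.69,-0.35,0,0,0,0],
  [-0.69,-0.35,0,0,0,0],
  [-0.69,-0.35,0,0,0,0],
  [-0.69,-0.35,0,0,0,0],
  [-0.69,-0.35,0,0,0,0],
  [0,0,0.4,0,0,0],
  [0,0,0,0,0,0],
  [0,0,0,0,0,0],
])

```text
time: 13.42
tool_pos: [0.5152, -0.0177, 0.2248]
ee_rot: [-3.14, -0.0, 1.411]
wrist_force: [-0.1, -0.1, -0.5]
width: 0.0566
finger_force: 0.0
```

```bash
python3 - <<'E'
from h import *
s=snapshot("scene");B=cv2.resize(s["image"][120:260,170:320],(640,597),interpolation=cv2.INTER_CUBIC)
cv2.imwrite("pics/b4.png",B)
E
```

```text
(no output)
```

View pics/b4.png

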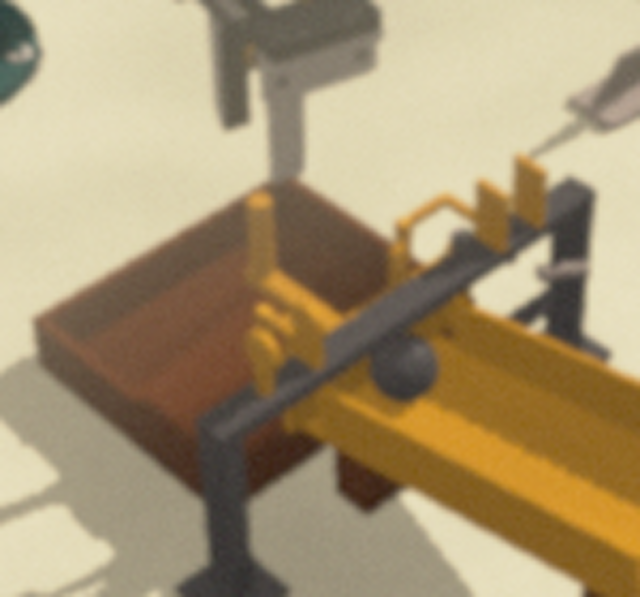

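The fingertips at (235,125) and (287,180) straddle the post top at (260,200), and both catch pairs are closed up. I'll lower and grip.

>>> drive_tool([
  [0,0,0.5,0,0,0],
  [0,0,0.5,0,0,0],
  [0,0,0.5,0,0,0],
  [0,0,0.4,0,0,0],
  [0,0,0,0,0,0],
  [0,0,0,0,0,0],
])

```text
time: 14.22
tool_pos: [0.5156, -0.0184, 0.1503]
ee_rot: [3.14, -0.0, 1.41]
wrist_force: [0.5, -0.1, -0.0]
width: 0.0568
finger_force: 0.0
```

>>> drive_tool([
  [0,0,0,0,0,0],
  [0,0,0,0,0,0],
  [0,0,0,0,0,0],
  [0,0,0,0,0,0],
  [0,0,0,0,0,0],
  [0,0,0,0,0,0],
  [0,0,0,0,0,0],
], gripper=1)

```text
time: 15.1
tool_pos: [0.5113, -0.018, 0.1495]
ee_rot: [-3.133, 0.0, 1.41]
wrist_force: [-10.4, 1.0, 5.9]
width: 0.0154
finger_force: 30.0
```

Gripped at 15.4 mm width; the post sits about 4 mm nearer than I commanded. I'll swing in equal steps about the hinge, 0.1 rad and a 12.6 mm chord per row, after taking out that offset.

>>> drive_tool([
  [0,-0.1,0,0,0,0],
  [0.124,-0.29,0,0,0,1],
  [0.124,-0.29,0,0,0,1],
  [0.124,-0.29,0,0,0,1],
  [0.124,-0.29,0,0,0,1],
  [0,0,0,0,0,0],
])

```text
time: 15.85
tool_pos: [0.4732, 0.0153, 0.1496]
ee_rot: [3.141, -0.001, 1.012]
wrist_force: [-0.5, -0.6, 0.1]
width: 0.0157
finger_force: 30.0
```

```bash
python3 - <<'E'
from h import *
o=get_obs();h=np.array([.573,.092]);r=o["tool_pos"][:2]-h
print(o["tool_pos"],np.hypot(*r),(-2.085-np.arctan2(r[1],r[0]))%6.283,o["ee_rot"],o["wrist_force"],o["width"])
E
```

```text
[0.47319156 0.01528763 0.14956219] 0.12588292655004046 0.40129593703457545 [ 3.14091875e+00 -5.16588182e-04  1.01159447e+00] [-0.50997731 -0.61475191  0.10953032] 0.015687868570407885
```

>>> drive_tool([
  [0.124,-0.29,0,0,0,1],
  [0.124,-0.29,0,0,0,1],
  [0.124,-0.29,0,0,0,1],
  [0.124,-0.29,0,0,0,1],
  [0.124,-0.29,0,0,0,1],
  [0.124,-0.29,0,0,0,1],
  [0,0,0,0,0,0],
])

```text
time: 16.73
tool_pos: [0.4478, 0.0839, 0.1495]
ee_rot: [3.139, 0.0, 0.412]
wrist_force: [1.0, -4.6, -1.4]
width: 0.0153
finger_force: 30.0
```

>>> drive_tool([
  [0.124,-0.29,0,0,0,1],
  [0.124,-0.29,0,0,0,1],
  [0.124,-0.29,0,0,0,1],
  [0.124,-0.29,0,0,0,1],
  [0.124,-0.29,0,0,0,1],
  [0.124,-0.29,0,0,0,1],
  [0.06,-0.145,0,0,0,0.5],
  [0,0,0,0,0,0],
  [0,0,0,0,0,0],
  [0,0,0,0,0,0],
  [0,0,0,0,0,0],
  [0,0,0,0,0,0],
  [0,0,0,0,0,0],
  [0,0,0,0,0,0],
  [0,0,0,0,0,0],
])

```text
time: 18.6
tool_pos: [0.4681, 0.161, 0.1494]
ee_rot: [3.139, 0.001, -0.238]
wrist_force: [-2.0, -3.7, 1.9]
width: 0.0154
finger_force: 30.0
```

```bash
python3 - <<'E'
from h import *
o=get_obs();h=np.array([.573,.092]);r=o["tool_pos"][:2]-h
print(np.hypot(*r),(-2.085-np.arctan2(r[1],r[0]))%6.283,o["joint_positions"])
s=snapshot("scene");A=s["image"][110:260,160:330]
t=snapshot("top")["image"][150:280,180:330]
cv2.imwrite("pics/e.png",np.hstack([cv2.resize(A,(400,400)),cv2.resize(t,(400,400))]))
E
```

```text
0.12552443823979706 1.6383688590238572 [ 2.17767931e-01 -1.55817949e-02  1.58796981e+00 -1.56260464e-03
  1.57142231e+00  2.02666336e+00]
```

View pics/e.png

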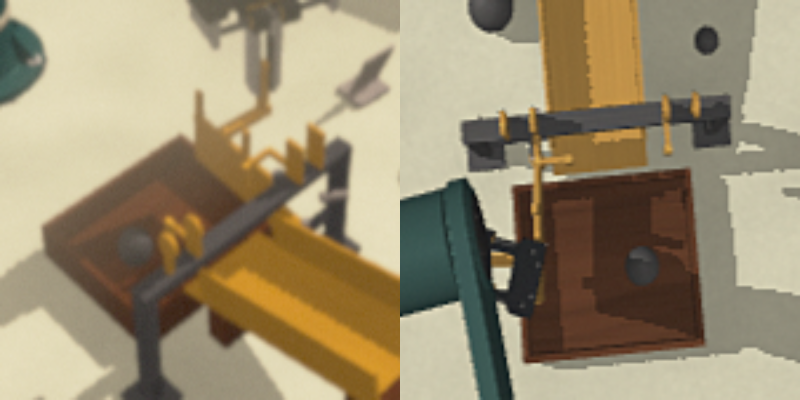

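The ball lies in the tray (top crop at (642,265)). The gate is held at about 1.64 rad, along the tray's +y side. I'll let the ball settle for a moment, then hand in.

>>> drive_tool([
  [0,0,0,0,0,0],
  [0,0,0,0,0,0],
  [0,0,0,0,0,0],
  [0,0,0,0,0,0],
  [0,0,0,0,0,0],
  [0,0,0,0,0,0],
  [0,0,0,0,0,0],
  [0,0,0,0,0,0],
  [0,0,0,0,0,0],
  [0,0,0,0,0,0],
  [0,0,0,0,0,0],
  [0,0,0,0,0,0],
])

```text
time: 20.2
tool_pos: [0.4681, 0.161, 0.1494]
ee_rot: [3.139, 0.001, -0.238]
wrist_force: [-1.6, -3.9, 0.5]
width: 0.0155
finger_force: 30.0
```

```bash
python3 -c "
from bench import close_job; print(close_job())"
```

```text
the job is handed in; nothing more can be done
None
```

Job handed in at about 20 s: I squeezed the round catch, then the square one; the ball is in the tray, and the gripper is holding the gate open at about 1.64 rad.

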